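# Hold the gauged section's valve lever at its mark

## Task

We want a pressure reading on this hydraulic control valve: find the section that has the pressure gauge screwed into it, pull that section's spring-return lever towards you to the black mark line on the gate plate, and finish while still holding it there. Do not let it run on to the end of the slot, and leave the other levers and everything else on the bench alone.

Things in the scene. Friction and masses are not known exactly. Their poses are not given: they have to be found in the camera images.
- valve: Grey four-section hydraulic control valve, fixed on a 300 x 370 mm steel plate. Origin: underside of the plate on the table, between sections 2 and 3. Own x points from the levers to the back (levers on the -x side, towards the robot, turned up to 0.3 rad), y left seen from the robot, z up. Sections at y = +90, +30, -30, -90 mm (1 to 4), tops 120 mm high. Lever pivots at x -115, z 65 mm.
- mark (a point): Middle of the mark: a black line 4 mm wide across the gate plate, 31 mm on the robot's side of the rods of the upright levers. The gate plate is a level steel plate 4 mm thick, 138 x 300 mm, upper face 165 mm above the table, with an 18 mm wide slot for each lever; the point lies on its upper face, between levers 2 and 3.
- gauge: Round pressure gauge with its white dial facing up, dark case 63 mm across and 28 mm tall, on an adaptor screwed into the near port of one section (varies; the other near ports hold hexagon plugs 11 mm tall or a capped fitting 35 mm tall). Fixed. Origin: foot of the adaptor on the section's top; dial 68 mm above it. The case is 78 mm behind the upright lever rods.
- port1 (a point): Centre of the near port on top of section 1 (left-most seen from the robot); the gauge's origin lies here if the gauge sits on this section. The lever of section 1 stands straight in front of it, 110 mm nearer the robot.
- port2 (a point): Centre of the near port on top of section 2 (second from the left seen from the robot); the gauge's origin lies here if the gauge sits on this section. The lever of section 2 stands straight in front of it, 110 mm nearer the robot.
- port3 (a point): Centre of the near port on top of section 3 (third from the left seen from the robot); the gauge's origin lies here if the gauge sits on this section. The lever of section 3 stands straight in front of it, 110 mm nearer the robot.
- port4 (a point): Centre of the near port on top of section 4 (right-most seen from the robot); the gauge's origin lies here if the gauge sits on this section. The lever of section 4 stands straight in front of it, 110 mm nearer the robot.
- ball1 (a point): Hand lever of section 1 (left-most): steel rod 12 mm thick, black ball 34 mm across on top. This point: ball centre, 250 mm above the table when upright, 185 mm from the pivot. Own z runs up the rod, y along the pivot axis (the valve's y), x away from the robot. Collar 18 mm thick from 16 to 26 mm below the ball centre, then bare rod for 59 mm down to the gate plate. 26 mm free between balls.
- ball2 (a point): Hand lever of section 2 (second from the left): steel rod 12 mm thick, black ball 34 mm across on top. This point: ball centre, 250 mm above the table when upright, 185 mm from the pivot. Own z runs up the rod, y along the pivot axis (the valve's y), x away from the robot. Collar 18 mm thick from 16 to 26 mm below the ball centre, then bare rod for 59 mm down to the gate plate. 26 mm free between balls.
- ball3 (a point): Hand lever of section 3 (third from the left): steel rod 12 mm thick, black ball 34 mm across on top. This point: ball centre, 250 mm above the table when upright, 185 mm from the pivot. Own z runs up the rod, y along the pivot axis (the valve's y), x away from the robot. Collar 18 mm thick from 16 to 26 mm below the ball centre, then bare rod for 59 mm down to the gate plate. 26 mm free between balls.
- ball4 (a point): Hand lever of section 4 (right-most): steel rod 12 mm thick, black ball 34 mm across on top. This point: ball centre, 250 mm above the table when upright, 185 mm from the pivot. Own z runs up the rod, y along the pivot axis (the valve's y), x away from the robot. Collar 18 mm thick from 16 to 26 mm below the ball centre, then bare rod for 59 mm down to the gate plate. 26 mm free between balls.
- lever1 (a joint): Angle of lever 1 (rad): 0 upright (neutral), positive when pulled towards the robot (ball moves along the valve's -x on a 185 mm radius about the pivot), at the mark line at 0.30 (ball 55 mm nearer the robot and 8 mm lower), end of the slot at 0.52, pushed away down to -0.40. A spring of 6 N m/rad returns it to 0: about 10 N at the ball to hold it at the mark.
- lever2 (a joint): Angle of lever 2 (rad): 0 upright (neutral), positive when pulled towards the robot (ball moves along the valve's -x on a 185 mm radius about the pivot), at the mark line at 0.30 (ball 55 mm nearer the robot and 8 mm lower), end of the slot at 0.52, pushed away down to -0.40. A spring of 6 N m/rad returns it to 0: about 10 N at the ball to hold it at the mark.
- lever3 (a joint): Angle of lever 3 (rad): 0 upright (neutral), positive when pulled towards the robot (ball moves along the valve's -x on a 185 mm radius about the pivot), at the mark line at 0.30 (ball 55 mm nearer the robot and 8 mm lower), end of the slot at 0.52, pushed away down to -0.40. A spring of 6 N m/rad returns it to 0: about 10 N at the ball to hold it at the mark.
- lever4 (a joint): Angle of lever 4 (rad): 0 upright (neutral), positive when pulled towards the robot (ball moves along the valve's -x on a 185 mm radius about the pivot), at the mark line at 0.30 (ball 55 mm nearer the robot and 8 mm lower), end of the slot at 0.52, pushed away down to -0.40. A spring of 6 N m/rad returns it to 0: about 10 N at the ball to hold it at the mark.
- wrench: Steel wrench 200 mm long lying left of the valve. Origin: underside. Bystander, loose.
- coil: Black solenoid coil, 50 x 42 x 56 mm, standing right of the valve. Origin: underside. Bystander, loose.
- adaptor: Brass hose adaptor 46 mm tall, standing on the left edge of the valve's mounting plate. Origin: foot. Bystander, loose.
- bearing: Steel bearing ring, 84 mm across, 22 mm tall, right of the valve. Origin: underside. Bystander, loose.
- spray: Spray can, 60 mm across, 170 mm tall, at the left. Origin: underside. Bystander, loose.
- carton: Cardboard carton, 130 x 160 x 70 mm, at the right. Origin: underside. Bystander, loose.

How it is judged:
By the outcome, as a careful person would: the job done as asked, in the order asked, and still so for the second after the job is handed in, while the arm keeps its last pose, push and grip.
It also fails if it takes over 32 s, if anything falls off the work surface, if the arm or the gripper's body presses on something with over 40 N, if the wrist force passes 120 N, or if a joint passes its speed limit or range.

## Robot

A 7-joint arm with a two-finger parallel gripper is mounted at the origin on the work surface. World frame = base frame: x ahead of the robot, y to its left, z up, the work surface at z = 0. Lengths are in m, angles in rad, forces in N, time in s.
With the tool pointing down it reaches from about 0.4 to 0.875 m from the base axis. Payload 19.3 kg.
Tool frame: the origin (TCP) lies at the very end of the fingers, on their centre line; the grasp point (between the pads) lies 19 mm behind it; z points along the fingers, y is the direction in which the jaws open and shut (so a half turn about z gives the same grasp; the last joint's range is limited). The gripper opens to 85 mm and grips with 20 to 120 N. Pads are 22 mm wide; open, the fingers measure 114 mm over their backs; the gripper's body (76 mm by 85 mm) begins 54 mm behind the grasp point. The pads swing forward as they close: fully open they stand 13 mm farther back than shut.
Start: joints at [-1.359, 0.521, -0.036, 1.599, 0.021, 1.021, -0.113], TCP at [0.174, 0.6, 0.231] pointing down, gripper open.
Joint ranges: [-2.91, 2.91], [-0.3, 2.13], [-1.5, 1.42], [0.17, 2.43], [-1.26, 4.41], [0.16, 1.93], [-2.52, 2.52]. Speed limits (rad/s): [1.89, 1.89, 2.39, 2.39, 3.01, 3.01, 3.01].

## Interface

Orientations are given as [roll, pitch, yaw] about the fixed x, y, z axes, in that order (R = Rz(yaw) Ry(pitch) Rx(roll)).
In Python, from workcell import bot, vision, job_done gives the robot as it stands.
- The arm moves only by the tool arm_command, never from a script. Its arguments are lists of equal length, an entry for each row: "gripper": the finger opening in cm, from 0 to 8.54; "slide": the shift along the tool's x, y, z in cm, a list of three; "turn": the turn, a rotation vector about the tool's x, y, z in degrees, a list of three. A call has 1 to 5 rows; each row is the pose to reach, as a shift and turn from the pose commanded when the call began, along the tool's axes at that moment; what a row does not reach only later rows make up. A row lasts 1/8 s, in which the tool goes at most 62.5 mm and 10.7 degrees, less where a joint would pass 70% of its speed; a pose out of reach is approached as far as the arm can. A call with a gripper value outside its range is refused whole. The fingers move at their own pace and stop on an object; "force" is the grip in N (left out, the last holds). Time passes only in rows, so rows that repeat a pose let the fingers close. It gives the time, the measured TCP pose, the force and the opening at its end, in the units of the state.
- bot.observe(): the state, without advancing time (a new reading comes with each control period).
- vision.grab_frame(name): name is "side" or "top" or "wrist"; returns the picture (400x640x3 uint8, blue, green, red); there is no depth.
- vision.camera_model(name): a dict with "mtx" (3x3 intrinsics, pixels), "k1" (the pictures are not rectified: a ray, as slopes to the right and down, at radius r is drawn at 1 + k1 r^2 times it, then the intrinsics apply), "T" (4x4, takes a point from camera to world coordinates). Camera axes: x right, y down, z forward; pixel columns grow to the right and rows downward; lengths in m; the calibration is good to about 2 mm. A picture is of the moment at which its call begins: read the wrist's pose just before it. camera_model takes no time and is no camera call; for the wrist camera it gives the pose at the moment of the call.
- job_done(): hands the job in, once; it reports no verdict.
The state is a dict: "clock": time; "qpos": joint angles; "qd": joint speeds; "joint_efforts": joint torques, N m; "position": TCP position; "tool_rot": TCP orientation; "force": force on the tool from outside, world axes, zero at the start; "moment": the same for the moment, N m; "grip_width": finger opening in m.
Only numpy, scipy, OpenCV 4.12 (cv2) and the standard library are available. Lean on these libraries where they do the work, as an engineer would, in place of code of your own. Each camera call takes 0.05 s, during which the arm holds its last target. There are 200 camera calls.

## Working session

There is one attempt and no reset: what is moved stays moved. The work goes in short steps, Python scripts to look and compute and a tool call to move; the robot and the scene stay as the last step left them, time stands still between calls to the robot, and variables do not carry over. Pictures are saved under pics/ and viewed, about 8 in all and at most 12, crops included, and the job is handed in when it is done.

Besides the shell and the picture viewer there is one more tool, called as name(argument=value, ...) on one line, values as JSON. arm_command: Moves the arm, as the interface text tells. Its arguments: {"type":"object","properties":{"gripper":{"type":"array","items":{"type":"number"}},"slide":{"type":"array","items":{"type":"array","items":{"type":"number"}}},"turn":{"type":"array","items":{"type":"array","items":{"type":"number"}}},"force":{"type":"number"}},"required":["gripper","slide","turn"]}

```bash
mkdir -p pics; cat > h.py <<'E'
import numpy as np, cv2
from workcell import bot, vision, job_done
from scipy.spatial.transform import Rotation as R
def ray(m,u,v):
    K=np.array(m["mtx"]);T=np.array(m["T"])
    d=np.array([(u-K[0,2])/K[0,0],(v-K[1,2])/K[1,1]]);s=d.copy()
    for _ in range(20): s=d/(1+m["k1"]*(s@s))
    return T[:3,3],T[:3,:3]@np.array([s[0],s[1],1])
def onz(m,u,v,z):
    o,d=ray(m,u,v);return o+d*(z-o[2])/d[2]
def proj(m,p):
    K=np.array(m["mtx"]);T=np.array(m["T"])
    c=T[:3,:3].T@(np.array(p)-T[:3,3]);s=c[:2]/c[2];s=s*(1+m["k1"]*(s@s))
    return K[0,0]*s[0]+K[0,2],K[1,1]*s[1]+K[1,2]
E
python3 - <<'E'
from h import *
for n in("top","side"):
    cv2.imwrite(f"pics/{n}0.png",vision.grab_frame(n)); m=vision.camera_model(n);print(n,np.round(m["T"],3).tolist(),np.array(m["mtx"]).tolist(),m["k1"])
s=bot.observe();print(s)
E
```

```text
top [[0.012, -0.992, 0.124, 0.433], [-1.0, -0.012, 0.003, 0.003], [-0.001, -0.124, -0.992, 1.682], [0.0, 0.0, 0.0, 1.0]] [[461.96598542015, 0.0, 324.64473345478996], [0.0, 461.96598542015, 191.47277118627463], [0.0, 0.0, 1.0]] 0.007404391612519846
side [[-0.999, -0.022, 0.033, 0.558], [-0.04, 0.597, -0.801, 1.314], [-0.002, -0.802, -0.597, 1.136], [0.0, 0.0, 0.0, 1.0]] [[520.20304441266, 0.0, 322.67825086952445], [0.0, 520.20304441266, 199.70737422726648], [0.0, 0.0, 1.0]] 0.0032082244667107625
{'clock': 0.1, 'qpos': array([-1.35921382,  0.52196683, -0.03634713,  1.59995682,  0.02120528,
        1.02107568, -0.11279743]), 'qd': array([ 0.00022814, -0.00064136, -0.00175371, -0.00140788, -0.00071087,
       -0.00100411, -0.00041292]), 'joint_efforts': array([ 3.38341895e-03, -9.28482199e+01,  1.98437534e+00, -3.70526040e+01,
        1.82943768e-02,  5.29278113e-03, -6.73634690e-05]), 'position': array([0.17373166, 0.60005517, 0.23077324]), 'tool_rot': array([-3.14057320e+00,  6.54212412e-05,  2.85982172e+00]), 'force': array([ 0.32166705,  0.45291799, -1.11002033]), 'moment': array([ 0.01240787, -0.01077924, -0.05580281]), 'grip_width': 0.08558922349865491}
```

View pics/top0.png

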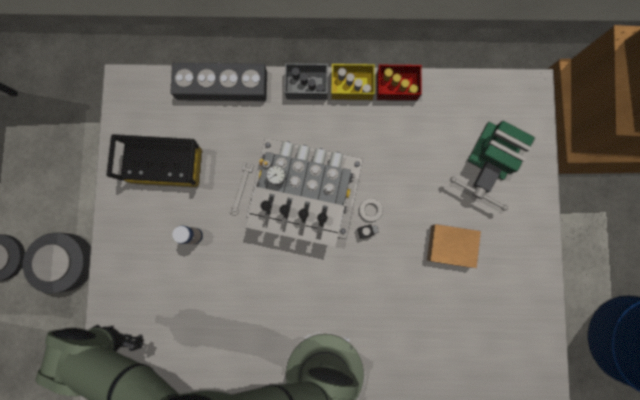

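View pics/side0.png

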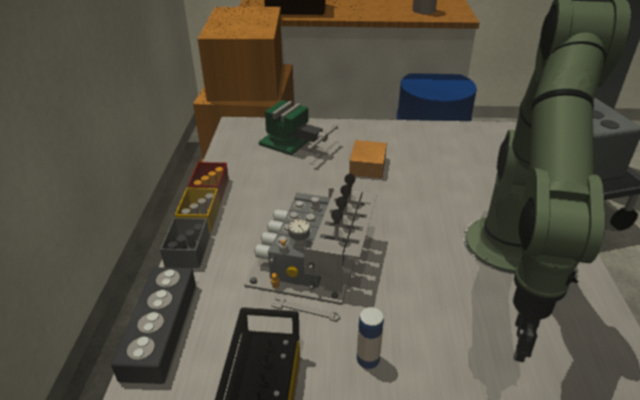

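The top view shows the valve around (305,190), with the gauge dial near (275,174), apparently behind the left-most lever (ball around (267,205)). The side view agrees. I'll zoom in to confirm.

```bash
python3 - <<'E'
from h import *
a=cv2.imread("pics/top0.png")[130:265,225:385];b=cv2.imread("pics/side0.png")[165:310,235:395]
f=lambda i:cv2.resize(i,None,fx=5,fy=4.14 if 0 else 5,interpolation=cv2.INTER_CUBIC)[:590]
cv2.imwrite("pics/c1.png",f(a))
m=vision.camera_model("top")
for u,v,z in((275,174,.188),(267,205,.25),(285,209,.25),(304,213,.25),(322,216,.25)):print(onz(m,u,v,z).round(3))
E
```

```text
[0.674 0.17  0.188]
[0.566 0.186 0.25 ]
[0.554 0.129 0.25 ]
[0.543 0.07  0.25 ]
[0.534 0.014 0.25 ]
```

View pics/c1.png

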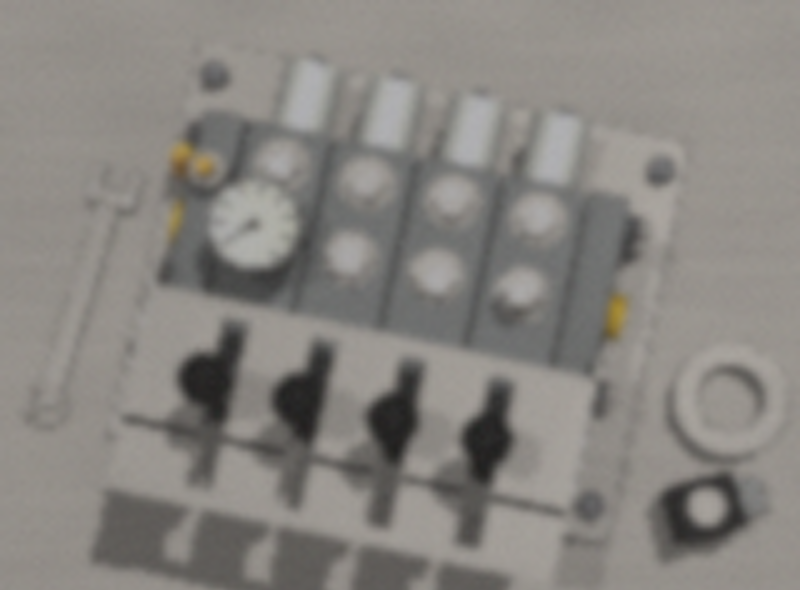

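The gauge clearly sits on section 1 (left-most), behind the ball at (266,206). The other near ports hold plugs. The valve is turned about -0.18 rad. I'll rise first, then travel above ball 1 with the jaws opening along the valve's x, so the neighbouring balls stay clear.

```bash
cat >> h.py <<'E'
def go(p,yaw):
    s=bot.observe();A=R.from_euler("xyz",s["tool_rot"]);B=R.from_euler("xyz",[np.pi,0,yaw])
    print("clock",s["clock"],"slide cm",(A.inv().apply(np.array(p)-s["position"])*100).round(2),"turn",np.degrees((A.inv()*B).as_rotvec()).round(1),"F",s["force"].round(1),"pos",s["position"].round(4),"w",s["grip_width"])
E
python3 - <<'E'
from h import *
go([.566,.187,.35],1.387)
m=vision.camera_model("top");print(onz(m,182,235,.17))
E
```

```text
clock 0.1 slide cm [-49.17 -28.78 -11.89] turn [-0.   0.  84.4] F [ 0.3  0.5 -1.1] pos [0.1737 0.6001 0.2308] w 0.08558922349865491
[0.47230037 0.46999359 0.17      ]
```

arm_command(gripper=[8.5,8.5,8.5,8.5,8.5], slide=[[0,0,-6],[-4,-2,-11.9],[-10,-6,-11.9],[-16,-9,-11.9],[-21,-12.3,-11.9]], turn=[[0,0,0],[0,0,10],[0,0,20],[0,0,30],[0,0,40]])

```text
clock: 0.72
position: [0.33, 0.4362, 0.3502]
tool_rot: [3.141, -0.0, 2.156]
force: [1.0, 0.4, -0.6]
grip_width: 0.085
```

```bash
python3 -c "
from h import *
go([.566,.187,.35],1.387)"
```

```text
clock 0.725 slide cm [-3.381e+01  5.920e+00  2.000e-02] turn [ 0.  -0.  44.1] F [ 1.   0.4 -0.6] pos [0.33   0.4362 0.3502] w 0.08503317330603309
```

arm_command(gripper=[8.5,8.5,8.5,8.5,8.5], slide=[[-6,1,0],[-12,2,0],[-18,3,0],[-24,4,0],[-30,5.2,0]], turn=[[0,0,9],[0,0,18],[0,0,27],[0,0,36],[0,0,44]])

```text
clock: 1.35
position: [0.5401, 0.2161, 0.3502]
tool_rot: [-3.142, -0.0, 1.389]
force: [0.4, 1.5, 0.3]
grip_width: 0.0852
```

arm_command(gripper=[6.5,6.5,6.5], slide=[[0,0,0],[0,0,0],[0,0,0]], turn=[[0,0,0],[0,0,0],[0,0,0]])

```text
clock: 1.72
position: [0.5384, 0.2187, 0.3501]
tool_rot: [-3.141, -0.0, 1.396]
force: [-0.0, -0.4, -0.5]
grip_width: 0.0651
```

```bash
python3 -c "
from h import *
go([.566,.187,.35],1.387)
m=vision.camera_model('wrist');cv2.imwrite('pics/w1.png',vision.grab_frame('wrist'))
print(np.round(m['T'],3).tolist());print(proj(m,[.566,.187,.25]),proj(m,[.554,.129,.25]))"
```

```text
clock 1.725 slide cm [-2.64  3.27  0.01] turn [-0.  -0.   0.5] F [-0.  -0.4 -0.5] pos [0.5384 0.2187 0.3501] w 0.06512475862585106
[[0.985, -0.167, -0.047, 0.55], [-0.174, -0.95, -0.258, 0.283], [-0.001, 0.262, -0.965, 0.492], [0.0, 0.0, 0.0, 1.0]]
(np.float64(368.48222926271274), np.float64(231.95297867802833)) (np.float64(363.63862787030695), np.float64(302.0842722991377))
```

View pics/w1.png

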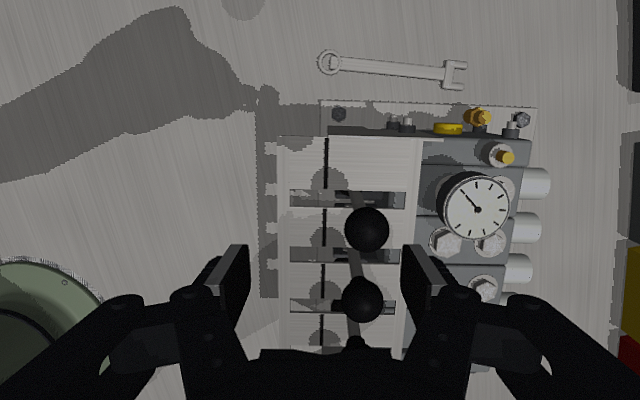

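The wrist view shows ball 1 at about (367,230) in front of the gauge at (478,208), and ball 2 at (362,300). The mark line runs from about (326,140) to (322,315).

```bash
python3 - <<'E'
from h import *
m=vision.camera_model('wrist');g=cv2.cvtColor(cv2.imread('pics/w1.png'),cv2.COLOR_BGR2GRAY)
c=(cv2.GaussianBlur(g,(3,3),0)<45).astype(np.uint8)
c=cv2.morphologyEx(c,cv2.MORPH_OPEN,cv2.getStructuringElement(2,(17,17)))
n,l,st,ce=cv2.connectedComponentsWithStats(c)
for i in range(1,n):
    if st[i,4]<4000: print(st[i],ce[i].round(1),onz(m,*ce[i],.25).round(4))
# mark line: darkest-run centroid between columns 312..335 on clean rows
P=[]
for v in list(range(145,185))+list(range(212,245))+list(range(262,298)):
    r=g[v,314:336].astype(int); i=np.where(r<40)[0]
    if 2<=len(i)<=8: P.append(onz(m,314+i.mean(),v,.165))
P=np.array(P);f=np.polyfit(P[:,1],P[:,0],1);print("mark x at y: fit",f,len(P),"res",np.std(P[:,0]-np.polyval(f,P[:,1])),"yaw",-np.arctan(f[0]))
E
```

```text
[629 197  11  46 406] [634.9 220.4] [0.771  0.1593 0.25  ]
[ 345  205   44   58 1820] [366.9 232.3] [0.5649 0.1868 0.25  ]
[ 337  276   47   47 1545] [360.9 300.4] [0.5521 0.1308 0.25  ]
mark x at y: fit [0.20485029 0.4943172 ] 107 res 0.0002259013339636269 yaw -0.2020549162187003
```

```bash
python3 -c "
from h import *
go([.5645,.1885,.23],1.370)"
```

```text
clock 1.775 slide cm [-2.51  3.09 12.02] turn [-0.  -0.   1.5] F [0.2 0.1 0.8] pos [0.5384 0.2186 0.3502] w 0.06473416441385807
```

arm_command(gripper=[6.5,6.5,6.5,6.5,6.5], slide=[[-2.5,3.1,0],[-2.5,3.1,4],[-2.5,3.1,8],[-2.5,3.1,12],[-2.5,3.1,12]], turn=[[0,0,1.5],[0,0,1.5],[0,0,1.5],[0,0,1.5],[0,0,1.5]])

```text
clock: 2.4
position: [0.5637, 0.1879, 0.2283]
tool_rot: [-3.138, 0.002, 1.369]
force: [0.2, -0.0, 1.0]
grip_width: 0.0651
```

```bash
python3 -c "
from h import *
go([.5645,.1885,.23],1.370)
cv2.imwrite('pics/w2.png',vision.grab_frame('wrist'))"
```

```text
clock 2.4 slide cm [ 0.07  0.07 -0.17] turn [-0.2  0.1 -0.1] F [ 0.2 -0.   1. ] pos [0.5637 0.1879 0.2283] w 0.06512798107007871
```

View pics/w2.png

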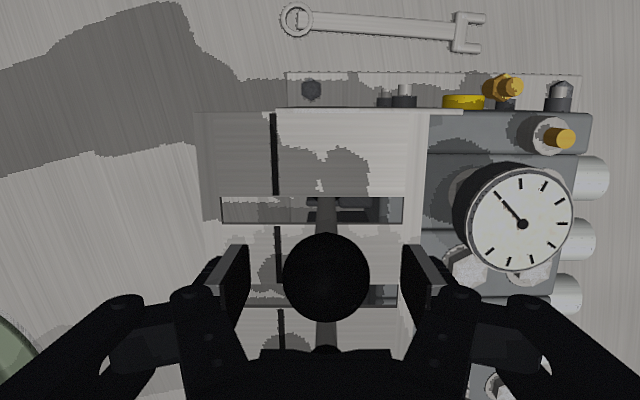

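Ball 1, at (326,277), is centred between the pads, whose inner faces are at about columns 250 and 402. Closing now.

arm_command(gripper=[3.0,3.0,3.0,3.0,3.0], slide=[[0,0,0],[0,0,0],[0,0,0],[0,0,0],[0,0,0]], turn=[[0,0,0],[0,0,0],[0,0,0],[0,0,0],[0,0,0]], force=50)

```text
clock: 3.08
position: [0.566, 0.1879, 0.232]
tool_rot: [3.139, -0.002, 1.368]
force: [-0.2, -1.1, 10.3]
grip_width: 0.0318
```

```bash
python3 -c "
from h import *
go([.5645,.1885,.23],1.370)"
```

```text
clock 3.075 slide cm [ 0.03 -0.16  0.2 ] turn [ 0.1 -0.1 -0.1] F [-0.2 -1.1 10.3] pos [0.566  0.1879 0.232 ] w 0.03176633778752538
```

```bash
python3 -c "
from h import *
cv2.imwrite('pics/w3.png',vision.grab_frame('wrist'))"
```

```text
(no output)
```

View pics/w3.png

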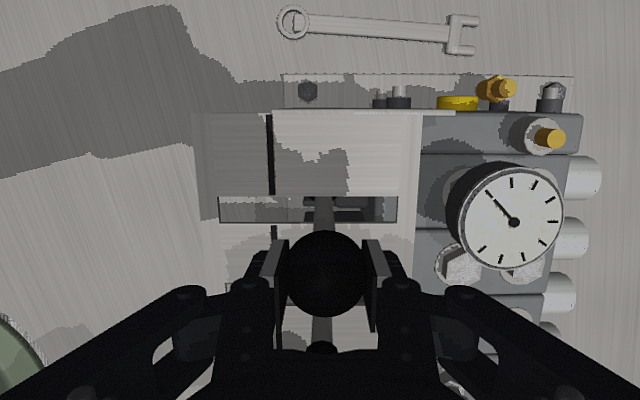

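The grip looks good: the ball, at (323,273), is held on both sides. I'll pull along the lever's arc, tilting the tool with it, to about 0.25 rad, then measure.

arm_command(gripper=[3.0,3.0,3.0,3.0,3.0], slide=[[0,-0.83,0.02],[0,-1.66,0.08],[0,-2.48,0.19],[0,-3.3,0.33],[0,-4.1,0.52]], turn=[[-2.9,0,0],[-5.7,0,0],[-8.6,0,0],[-11.5,0,0],[-14.3,0,0]])

```text
clock: 3.75
position: [0.5266, 0.196, 0.2275]
tool_rot: [2.887, -0.004, 1.367]
force: [0.9, -6.3, 18.8]
grip_width: 0.0316
```

arm_command(gripper=[3.0,3.0], slide=[[0,0,0],[0,0,0]], turn=[[0,0,0],[0,0,0]])

```text
clock: 4.0
position: [0.5266, 0.196, 0.2275]
tool_rot: [2.888, -0.003, 1.367]
force: [-0.1, -4.5, 21.4]
grip_width: 0.0314
```

```bash
cat >> h.py <<'E'
def theta():
    s=bot.observe();A=R.from_euler("xyz",s["tool_rot"]).as_matrix()
    g=s["position"]-.019*A[:,2];y=-.2015
    vx=np.array([np.cos(y),np.sin(y),0])
    b=np.array([.5650,.1885,.250]);d=(g-b)
    fwd=-(d@vx)
    print("clock",s["clock"],"grasp",g.round(4),"fwd",fwd.round(4),"theta",np.arcsin(fwd/.185).round(3),"tilt",np.degrees(np.arccos(-A[2,2])).round(1),"z",g[2].round(4),"exp z",.065+.185*np.cos(np.arcsin(fwd/.185)),"F",s["force"].round(1),"w",s["grip_width"].round(4))
E
python3 -c "
from h import *
theta()
m=vision.camera_model('wrist');cv2.imwrite('pics/w4.png',vision.grab_frame('wrist'))"
```

```text
Traceback (most recent call last):
  File "h.py", line 24, in theta
    print("clock",s["clock"],"grasp",g.round(4),"fwd",fwd.round(4),"theta",np.arcsin(fwd/.185).round(3),"tilt",np.degrees(np.arccos(-A[2,2])).round(1),"z",g[2].round(4),"exp z",.065+.185*np.cos(np.arcsin(fwd/.185)),"F",s["force"].round(1),"w",s["grip_width"].round(4))
                                                                                                                                                                                                                                                   ^^^^^^^^^^^^^^^^^^^^^
AttributeError: 'float' object has no attribute 'round'
```

```bash
sed -i 's/,s\["grip_width"\].round(4))/,s["grip_width"])/' h.py
python3 -c "
from h import *
theta()
cv2.imwrite('pics/w4.png',vision.grab_frame('wrist'))"
```

```text
clock 4.0 grasp [0.522  0.1969 0.2459] fwd 0.0439 theta 0.239 tilt 14.5 z 0.2459 exp z 0.24472783457295985 F [-0.1 -4.5 21.4] w 0.031388592024267456
```

View pics/w4.png

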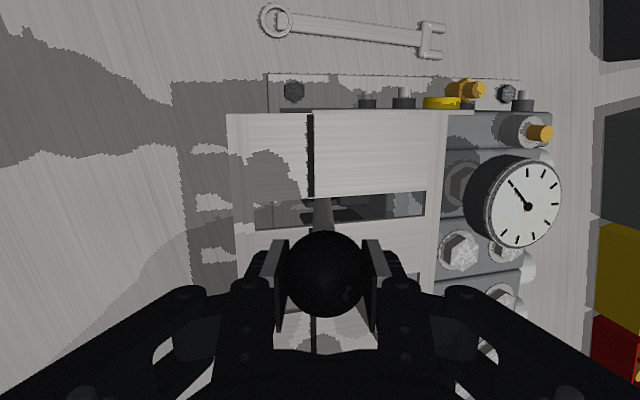

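The lever is following and the rod is near the mark line. I'll go on by about 0.05 rad, easing the downward push slightly.

arm_command(gripper=[3.0,3.0,3.0,3.0], slide=[[0,-0.4,-0.1],[0,-0.8,-0.15],[0,-0.8,-0.15],[0,-0.8,-0.15]], turn=[[-1.4,0,0],[-2.8,0,0],[-2.8,0,0],[-2.8,0,0]])

```text
clock: 4.55
position: [0.5181, 0.1976, 0.2256]
tool_rot: [2.841, -0.002, 1.367]
force: [10.4, -0.2, -7.2]
grip_width: 0.0314
```

```bash
python3 -c "
from h import *
theta()
m=vision.camera_model('wrist');f=vision.grab_frame('wrist')
y=-.2015;vx=np.array([np.cos(y),np.sin(y),0]);vy=np.array([-vx[1],vx[0],0])
b=np.array([.565,.1885,0])
for t in(.25,.3,.35):
  # rod axis where it meets far edge of slot height
  print(t,[np.round(proj(m,b-vx*r*np.sin(t)+[0,0,.065+r*np.cos(t)]),1) for r in(.185,.14,.12,.105)])
print('mark ends',[np.round(proj(m,b-vx*.031+vy*k+[0,0,.165]),1) for k in(.05,.012,-.012,-.03)])
cv2.imwrite('pics/w5.png',cv2.resize(f[100:320,220:460],None,fx=2.5,fy=2.5,interpolation=cv2.INTER_CUBIC))"
```

```text
clock 4.55 grasp [0.5126 0.1987 0.2437] fwd 0.0534 theta 0.293 tilt 17.2 z 0.2437 exp z 0.2421347815947082 F [10.4 -0.2 -7.2] w 0.03144990817931626
0.25 [array([343. , 273.7]), array([334.4, 233.2]), array([331.8, 220.7]), array([330.1, 212.9])]
0.3 [array([319.6, 274. ]), array([321. , 233.3]), array([321.4, 220.9]), array([321.6, 213. ])]
0.35 [array([296.3, 273.7]), array([307.5, 233.2]), array([311. , 220.8]), array([313.1, 212.9])]
mark ends [array([321.1, 130.8]), array([321.4, 194. ]), array([321.6, 231.1]), array([321.7, 257.4])]
```

View pics/w5.png

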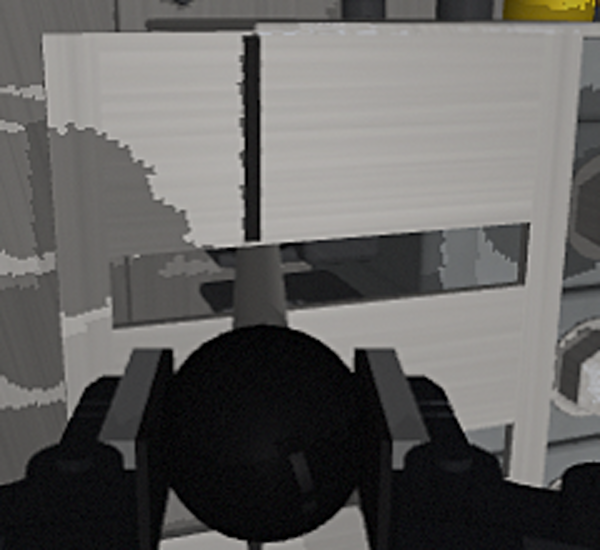

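The lever rod, at about (324,216) in the full image, is almost at the mark line (column 321). The ball at (326,273) gives θ≈0.287, the rod gives 0.288 and the kinematics 0.293. A small trim of about +0.011 rad is left.

arm_command(gripper=[3.0,3.0,3.0,3.0,3.0], slide=[[0,-0.2,0.05],[0,-0.2,0.05],[0,-0.2,0.05],[0,-0.2,0.05],[0,-0.2,0.05]], turn=[[-0.6,0,0],[-0.6,0,0],[-0.6,0,0],[-0.6,0,0],[-0.6,0,0]])

```text
clock: 5.22
position: [0.5168, 0.1979, 0.225]
tool_rot: [2.83, -0.002, 1.367]
force: [6.5, -1.6, 2.7]
grip_width: 0.0317
```

```bash
python3 -c "
from h import *
theta()
m=vision.camera_model('wrist');f=vision.grab_frame('wrist')
y=-.2015;vx=np.array([np.cos(y),np.sin(y),0])
b=np.array([.565,.1885,0])
for t in(.25,.3):
  print(t,[np.round(proj(m,b-vx*r*np.sin(t)+[0,0,.065+r*np.cos(t)]),1) for r in(.185,.12,.105)])
cv2.imwrite('pics/w6.png',cv2.resize(f[100:320,220:460],None,fx=2.5,fy=2.5,interpolation=cv2.INTER_CUBIC))"
```

```text
clock 5.225 grasp [0.5111 0.199  0.2431] fwd 0.0549 theta 0.301 tilt 17.9 z 0.2431 exp z 0.24166027055725017 F [ 6.5 -1.6  2.7] w 0.031741833281755893
0.25 [array([347.1, 273.7]), array([333.4, 220.9]), array([331.3, 213.1])]
0.3 [array([323.8, 274.2]), array([323., 221.]), array([322.8, 213.2])]
```

View pics/w6.png

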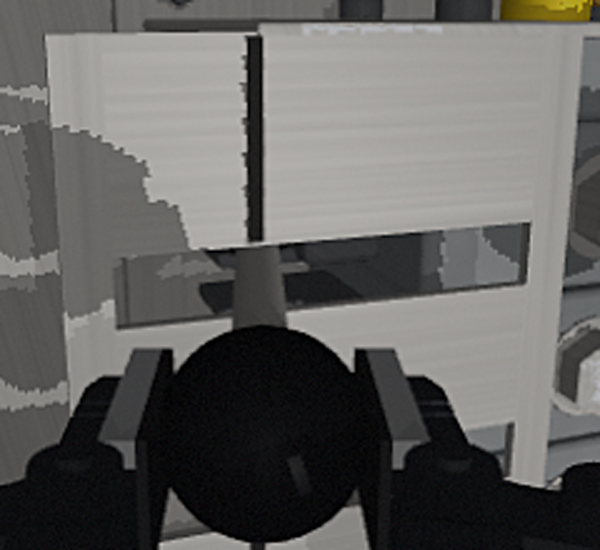

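Now ball and rod give θ≈0.295 and the kinematics 0.301. The rod's axis lies on the mark line to within about 1 mm, and the force readings are small. Handing in while still gripping.

```bash
python3 -c "
from h import *
print(job_done())"
```

```text
the job is handed in; nothing more can be done
None
```

I handed the job in at about 5.3 s (limit 32 s), with the arm still holding lever 1 at the black mark line. The gauge is on section 1, the left-most. I gripped that lever's ball front and back and pulled it towards the robot along its arc.

- **Lever position:** the last checks gave about 0.293–0.296 rad from the camera and 0.301 rad from the arm's own pose. The target is 0.30, so these agree to about 1–2 mm at the ball, and the end of the slot (0.52) was never approached.
- **Forces:** the highest reading I saw was about 22 N, a passing downward push that I eased. At hand-in it was about 7 N, roughly what the spring pulls.
- **Grip width:** the gripper read 31.7 mm on a 34 mm ball. I didn't find out why, but the pictures showed the ball squarely held.
- **Not checked:** I took no final overall picture of the other levers and the loose items. The arm's path was planned clear of them, and I saw no sign of contact.

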